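# Index the riveting turntable to its station and lock it

## Task

Set the riveting turntable to its station: flip its cam lever up and open to free the table, then push the table round by its upright post until the fork on its rim squarely faces the nose of the locating slide. Push the slide all the way home into the fork by the slide's own post, then flip the cam lever fully back down to lock the table. Turn the table only while the lever is open, and leave the small things lying round it where they are.

Things in the scene. Friction and masses are not known exactly. Their poses are not given: they have to be found in the camera images.
- table_axis (a point): Point on the turntable's vertical axis, at its top face (z = 0.044). Frame of the bolted-down base (z up): the lever stands on its -y side, the slide on its +y side (up to 0.35 rad either way). Base: grey round plate, 240 mm across, 12 mm thick. Turntable: dark flange 196 mm across (top z = 0.032), bright plate 160 mm across on it (top z = 0.044), centre stud 32 mm across, 10 mm proud.
- turntable (a joint): Turntable angle about the vertical, rad, counter-clockwise from above positive; at 0 the fork lies along +x of the table_axis frame, at +pi/2 along +y. Stops at -3.1 and +3.1. About 0.06 N m of friction; stays where it is left. Braked firmly while the cam lever is down, free once the lever is raised by more than about 0.2 rad.
- fork (a point): The reference mark: a dark steel fork standing 22 mm high on the top plate near the rim, with an engraved line from the centre to it. This point is in the middle of its gap, 65 mm from the axis, 11 mm above the plate (z = 0.055). The gap is 14 mm wide and open radially outward, with a flared mouth about 26 mm wide ending 87 mm from the axis. x of its frame points radially outward.
- push_post (a point): Upright steel post on the turntable for pushing it round, 12 mm thick, rising 40 mm above the plate (to z = 0.084). This point is on its centre line 23 mm above the plate (z = 0.067), 55 mm from the axis, 90 degrees counter-clockwise (seen from above) of the fork.
- cam_lever (a joint): Cam lever angle, rad: 0 = shut (down, leaning outward 38 degrees from upright, table locked), 1.10 = fully open (25 degrees past upright, over the table). It swings in the vertical plane through the turntable's axis, about a pivot 96 mm from it on the -y side of the table_axis frame, z = 0.048. Stays where it is left; a few N at the ball flip it. Its bracket is 44 mm wide, top z = 0.058.
- lever_ball (a point): Centre of the black ball, 20 mm across, at the end of the 65 mm round steel cam lever (9 mm thick). Shut: 136 mm from the axis at z = 0.099. Fully open: 69 mm from the axis at z = 0.107.
- slide (a joint): Travel of the locating slide, m: 0 = fully out, 0.035 = home (its stop), moving straight towards the turntable's axis. About 1.2 N of friction, stays where it is left.
- slide_nose (a point): Tip of the slide's rounded steel nose, 10 mm wide, z = 0.050 to 0.060: 95 mm from the turntable's axis when fully out, 60 mm when home. The line from the axis to this point is the direction to which the fork must point; y of its frame points along it, away from the axis.
- slide_post (a point): Upright post on the slide for pushing it, 12 mm thick, top at z = 0.100; point on its centre line at z = 0.082, 148 mm from the turntable's axis when fully out, 113 mm when home. The slide bar (15 mm wide, top z = 0.060) runs on 39 mm behind the post between guide strips (top z = 0.062); the bracket under them reaches 190 mm from the axis.
- home_point (a point): Fixed point on the slide's centre line, 65 mm from the turntable's axis, at z = 0.055: where the middle of the fork's gap must come.
- tape_roll: Bystander: small tape roll, 46 mm across, 12 mm high; origin under its centre.
- eraser: Bystander: eraser 19x43x13 mm; origin under its centre.
- leather_roll: Bystander: small dark leather roll standing, 32 mm across, 58 mm high; origin under its centre.
- washer_box: Bystander: small carton 36x50x22 mm; origin under its centre.
- red_ring: Bystander: plastic handle ring 40 mm across, 9 mm high; origin under its centre.
- marker_orange: Bystander: orange marker pen 105 mm long, 11 mm thick, lying flat; origin under the middle.
Mind the look-alikes: they are no part of the job. Leave any red look-alike of the part that bears slide alone.

How it is judged:
On the way, in this order (a step that is already met when the one before it is completed fails the run):
1. the cam lever is flipped open, the table not yet turned (value of joint cam_lever above 0.85 rad and distance of fork from where it was at the start of the episode below 0.012 m), for 0.1 s.
2. the fork faces the nose (gap's middle within 10 mm of its place), with the slide still out and the lever open (horizontal distance between fork and home_point below 0.01 m and value of joint slide below 0.012 m and value of joint cam_lever above 0.6 rad), for 0.2 s.
3. the slide is home in the fork, with the lever still open (value of joint slide above 0.031 m and horizontal distance between fork and home_point below 0.005 m and value of joint cam_lever above 0.6 rad), for 0.1 s.
At the end, for the whole second after the job is handed in: The fork's middle is within 5 mm of its place before the slide, the slide is home (within 4 mm of its stop) in the fork, the cam lever is down (within 0.10 rad of shut) and the table is at rest (horizontal distance between fork and home_point below 0.005 m and value of joint slide above 0.031 m and value of joint cam_lever below 0.1 rad and velocity of joint turntable between -0.05 and 0.05 rad/s); the robot touches nothing.
It fails at once if a bystander is moved by more than 25 mm (distance of any of tape_roll, eraser, leather_roll, washer_box, red_ring, marker_orange from where it was at the start of the episode above 0.025 m).
It fails at once if the table is forced round while the lever is down (fork moved more than 12 mm before the lever is raised) (value of joint cam_lever below 0.2 rad and distance of fork from where it was at the start of the episode above 0.012 m and horizontal distance between fork and home_point above 0.01 m).
It also fails if it takes over 69 s, if anything falls off the work surface, if the arm or the gripper's body presses on something with over 40 N, if the wrist force passes 120 N, or if a joint passes its speed limit or range.

## Robot

A 6-joint arm with a two-finger parallel gripper is mounted at the origin on a cart in front of the work surface, level with it; the furniture and walls round the work are solid. World frame = base frame: x ahead of the robot, y to its left, z up, the work surface at z = 0. Lengths are in m, angles in rad, forces in N, time in s.
With the tool pointing down it reaches from about 0.25 to 0.85 m from the base axis. Payload 12.5 kg.
Tool frame: the origin (TCP) lies midway between the tips of the shut fingers; the grasp point (between the pads) lies 19 mm behind it; x points along the fingers, z is the direction in which the jaws open and shut, and the axes are right-handed (so a half turn about x gives the same grasp; the last joint's range is limited). The gripper opens to 93 mm and grips with 3 to 60 N. Pads are 15 mm wide; open, the fingers measure 128 mm over their backs; the gripper's body (75 mm by 188 mm) begins 65 mm behind the grasp point.
Start: joints at [-1.255, 0.351, 1.652, -0, 1.139, -0.085], TCP at [0.215, -0.506, 0.219] pointing down, gripper open.
Joint ranges: [-2.75, 2.75], [-0.79, 2.1], [0.01, 2.65], [-1.57, 4.71], [0.07, 3.14], [-2.87, 2.87]. Speed limits (rad/s): [2.22, 2.22, 2.79, 3.14, 3.14, 3.14].

## Interface

Orientations are given as [roll, pitch, yaw] about the fixed x, y, z axes, in that order (R = Rz(yaw) Ry(pitch) Rx(roll)).
In Python, from bench import manip gives the robot as it stands. The module is installed in compiled form; this text tells all that it offers.
- The arm moves only by the tool servo_tool, never from a script. Its argument "rows" is a list of rows, each a list of 6 numbers: the shift along the tool's x, y, z as a fraction of full scale, then the turn, a rotation vector about the tool's x, y, z as a fraction of full scale. In form: [[x, y, z, rx, ry, rz], ...]. A call has 1 to 12 rows; each row shifts and turns the commanded pose from where the row before left it, along the tool's axes as they then stand; what a row does not reach is not made up. Full scale, the value 1, is 5 cm for a shift and 5 degrees for a turn. A row lasts 1/8 s, in which the tool goes at most 62.5 mm and 10.7 degrees, less where a joint would pass 70% of its speed; a pose out of reach is approached as far as the arm can. A call with a number of a shift or a turn outside -1 to 1 is refused whole. A call with a gripper value outside its range is refused whole. "claw" is the gripper's target within -1 to 1 (shut at 1, half-way at 0, fully open at -1), set as the call begins (left out, the last holds). The fingers move at their own pace and stop on an object; the grip force is fixed at half the most. Time passes only in rows, so rows that do not move let the fingers close. It gives the time, the measured TCP pose, the force and the opening at its end, in the units of the state.
- manip.sense(): the state, without advancing time (a new reading comes with each control period).
- manip.camera(name): name is "scene" or "top" or "wrist"; returns a dict with "color" (480x640x3 uint8, red, green, blue), "K" (3x3 intrinsics, pixels), "extrinsics" (4x4, takes a point from world to camera coordinates). Camera axes: x right, y up, looking along -z (the intrinsics and any distortion apply to the point x, -y, -z); pixel columns grow to the right and rows downward; lengths in m; the calibration is good to about 2 mm. A picture is of the moment at which its call begins. There is no depth.
- manip.close_job(): hands the job in, once; it reports no verdict.
The state is a dict: "time": time; "joint_pos": joint angles; "joint_vel": joint speeds; "joint_efforts": joint torques, N m; "position": TCP position; "orientation": TCP orientation; "ft_force": force on the tool from outside, world axes, zero at the start; "torque": the same for the moment, N m; "finger_gap": finger opening in m.
Only numpy, scipy, OpenCV 4.12 (cv2) and the standard library are available. Lean on these libraries where they do the work, as an engineer would, in place of code of your own. Each camera call takes 0.05 s, during which the arm holds its last target.

## Working session

There is one attempt and no reset: what is moved stays moved. The work goes in short steps, Python scripts to look and compute and a tool call to move; the robot and the scene stay as the last step left them, time stands still between calls to the robot, and variables do not carry over. Pictures are saved under pics/ and viewed, and the job is handed in when it is done.

Besides the shell and the picture viewer there is one more tool, called after "Call:" as name(argument=value, ...) on one line, values as JSON. servo_tool: Moves the arm, as the interface text tells. Shift numbers are shares of 5 cm and turn numbers shares of 5 degrees, none past 1 either way. Its arguments: {"type":"object","properties":{"rows":{"type":"array","items":{"type":"array","items":{"type":"number","minimum":-1,"maximum":1}}},"claw":{"type":"number"}},"required":["rows"]}

```bash
mkdir -p pics
cat > h.py <<'E'
import numpy as np, cv2
from bench import manip
def snap(n,f):
    c=manip.camera(n); cv2.imwrite('pics/'+f+'.png',c['color'][:,:,::-1]); np.savez('pics/'+f+'.npz',K=c['K'],E=c['extrinsics'],color=c['color']); return c
def ray(c,u,v,z):
    K=c['K'];E=c['E'] if 'E' in c else c['extrinsics']
    d=np.array([(u-K[0,2])/K[0,0],-(v-K[1,2])/K[1,1],-1.])
    R=E[:3,:3];o=-R.T@E[:3,3];w=R.T@d
    return o+w*(z-o[2])/w[2]
def proj(c,p):
    K=c['K'];E=c['E'] if 'E' in c else c['extrinsics']
    q=E[:3,:3]@np.asarray(p)+E[:3,3]
    return np.array([K[0,2]+K[0,0]*q[0]/-q[2],K[1,2]+K[1,1]*q[1]/q[2]])
E
python3 - <<'E'
from h import *
for n in ['scene','top','wrist']:
    c=snap(n,n+'0'); print(n,c['K'].tolist(),[k for k in c],(-c['extrinsics'][:3,:3].T@c['extrinsics'][:3,3]))
print(manip.sense())
E
```

```text
scene [[584.4798655702368, 0.0, 315.0424797287977], [0.0, 584.4798655702368, 248.21784678951352], [0.0, 0.0, 1.0]] ['color', 'K', 'extrinsics'] [-0.05538904 -0.96597423  1.19058164]
top [[530.6092483475513, 0.0, 320.99931471590094], [0.0, 530.6092483475513, 239.4504445266447], [0.0, 0.0, 1.0]] ['color', 'K', 'extrinsics'] [ 0.47189165 -0.15146478  1.19045387]
wrist [[334.7919121011655, 0.0, 320.63982301359965], [0.0, 334.7919121011655, 244.48873922770832], [0.0, 0.0, 1.0]] ['color', 'K', 'extrinsics'] [ 0.28899775 -0.47556773  0.38299549]
{'time': 0.15, 'joint_pos': array([-1.25458472e+00,  3.51134817e-01,  1.65222737e+00,  5.27750231e-06,
        1.13910592e+00, -8.45956096e-02]), 'joint_vel': array([ 0.00109331, -0.00187196, -0.00187113, -0.00103083,  0.00175047,
        0.00072578]), 'joint_efforts': array([ 1.36930295e-03, -4.97461867e+01, -2.85345894e+01,  6.99491613e-02,
        2.46200158e-02, -6.02794785e-05]), 'position': array([ 0.21453941, -0.50616515,  0.21823176]), 'orientation': array([3.05152399, 1.56992087, 1.88153267]), 'ft_force': array([-0.66826172, -0.07973529,  0.74734579]), 'torque': array([ 0.01698729, -0.02662205,  0.00647973]), 'finger_gap': 0.0931257282110159}
```

View pics/scene0.png

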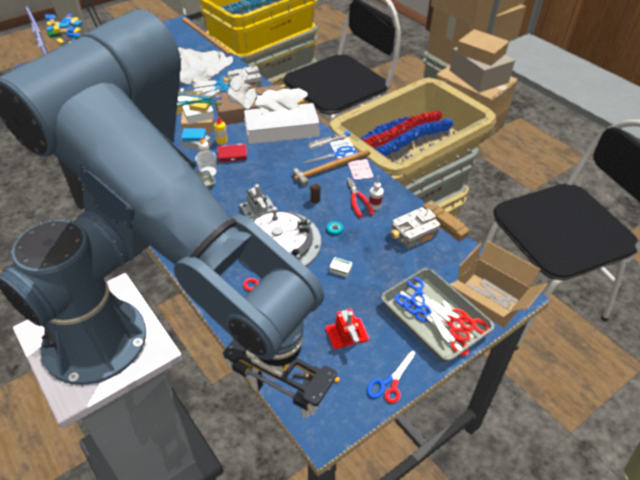

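View pics/top0.png

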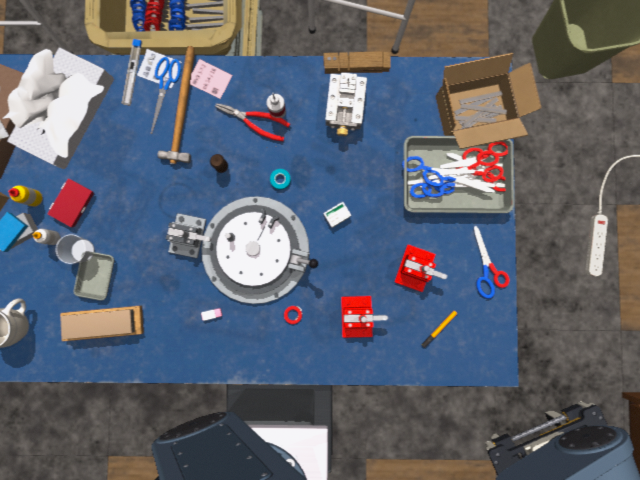

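View pics/wrist0.png

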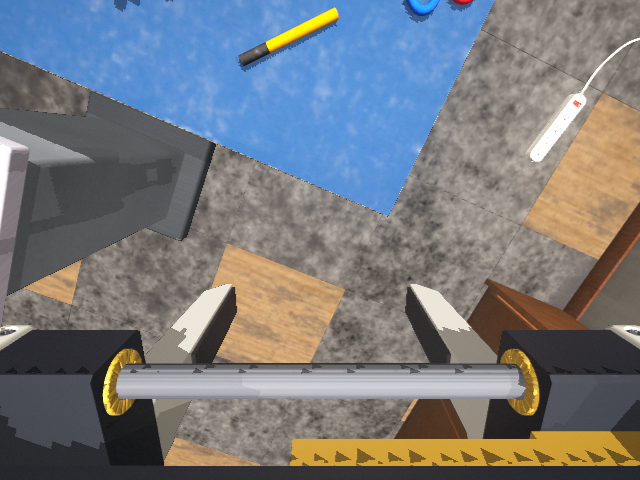

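Run:
```python
from h import *
i=cv2.imread('pics/top0.png')
cv2.imwrite('pics/c1.png',cv2.resize(i[180:320,150:330],None,fx=4.4,fy=4.2,interpolation=cv2.INTER_CUBIC))
i=cv2.imread('pics/scene0.png')
cv2.imwrite('pics/c2.png',cv2.resize(i[160:300,220:380],None,fx=5,fy=4.2,interpolation=cv2.INTER_CUBIC))
c=np.load('pics/top0.npz')
for p in [(253,249),(247,249),(313,264),(300,261),(185,234),(231,237),(264,222)]: print(p,ray(c,*p,0.05))
```

```text
(253, 249) [0.54097762 0.00255797 0.05      ]
(247, 249) [0.54087994 0.01549752 0.05      ]
(313, 264) [ 0.50967221 -0.12703379  0.05      ]
(300, 261) [ 0.51590206 -0.09902607  0.05      ]
(185, 234) [0.57234002 0.1502304  0.05      ]
(231, 237) [0.56657141 0.05056742 0.05      ]
(264, 222) [ 0.59966056 -0.02019674  0.05      ]
```

View pics/c1.png

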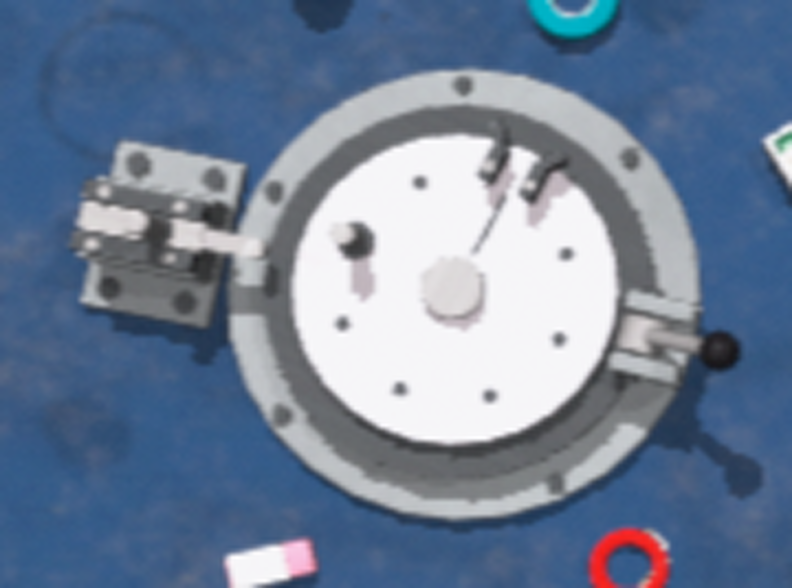

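View pics/c2.png

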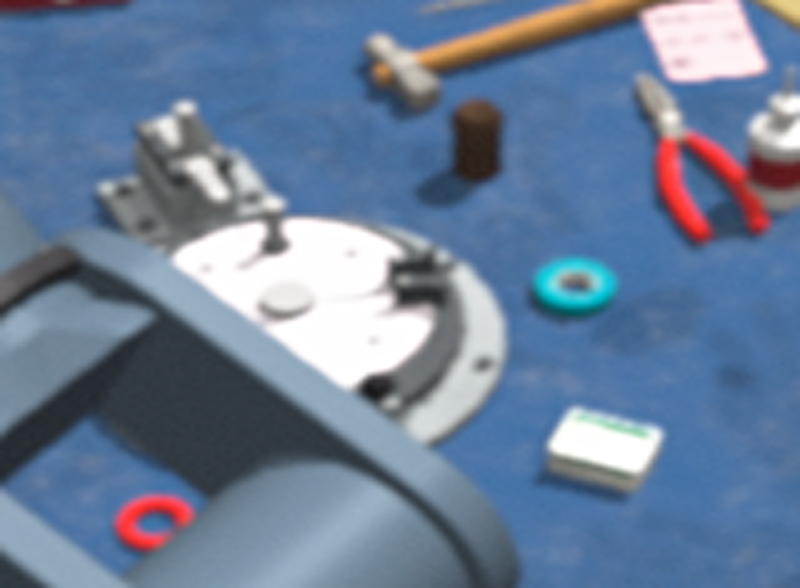

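```bash
python3 - <<'E'
from h import *
c=np.load('pics/top0.npz')
f=lambda x,y:(150+x/4.4-.4,180+y/4.2-.4)
P=lambda x,y,z:ray(c,*f(x,y),z)[:2]
ax=P(454,288,.054); print('stud',ax)
# plate edges: left/right/top/bottom of bright plate z .044
print('plate',(P(291,288,.044)+P(618,288,.044))/2,(P(456,132,.044)+P(456,445,.044))/2, np.linalg.norm(P(291,288,.044)-P(618,288,.044)))
def pol(n,p):
    d=p-ax; print(n,p,np.linalg.norm(d),np.degrees(np.arctan2(d[1],d[0])))
pol('ball',P(719,350,.099)); pol('nose',P(262,248,.055)); pol('ppost',P(345,235,.084))
pol('forkL',P(495,150,.066));pol('forkR',P(543,178,.066));pol('lineend',P(504,197,.044))
for x in [(105,215),(90,185),(157,237)]: pol('sp',P(*x,.1))
for p in [[.54,.0,.0]]: print(proj(c,p))
d=lambda r,a,z:np.r_[ax+r*np.array([np.cos(a),np.sin(a)]),z]
a=np.radians(75)
for r,z in [(148,.1),(148,.06),(187,.06),(190,.04)]:
    u=proj(c,d(r/1000,a,z)); print(r,z,(u[0]-150+.4)*4.4,(u[1]-180+.4)*4.2)
E
python3 - <<'E'
import cv2
i=cv2.imread('pics/top0.png')
cv2.imwrite('pics/c3.png',cv2.resize(i[205:265,155:225],None,fx=11,fy=10,interpolation=cv2.INTER_CUBIC))
E
```

```text
stud [0.54251401 0.00251894]
plate [0.54313704 0.00366197] [0.54333676 0.00289192] 0.16113110631022964
ball [ 0.51024145 -0.12808217] 0.1345294350103218 -103.88017564508652
nose [0.56225377 0.09663583] 0.09616468748657425 78.15467554710193
ppost [0.5667459  0.05088298] 0.054094956927088 63.387703790901284
forkL [ 0.61219497 -0.01774265] 0.07256699420857157 -16.213192201101055
forkR [ 0.59804801 -0.04126393] 0.0707175008177633 -38.252158378387186
lineend [ 0.59048951 -0.01998452] 0.05299107984327693 -25.12946771330143
sp [0.57442202 0.1610848 ] 0.16174440522775838 78.62238951641453
sp [0.58922031 0.16860041] 0.17252400406558216 74.2926789253784
sp [0.56373358 0.13630116] 0.13545460899794648 80.98723901905653
[257.10477064 250.80989825]
148 0.1 138.54512353405877 202.30118038657375
148 0.06 160.6241710715005 210.2458773891174
187 0.06 84.0939440386726 190.04263923342143
190 0.04 90.08980266793762 192.62785410320635
```

View pics/c3.png

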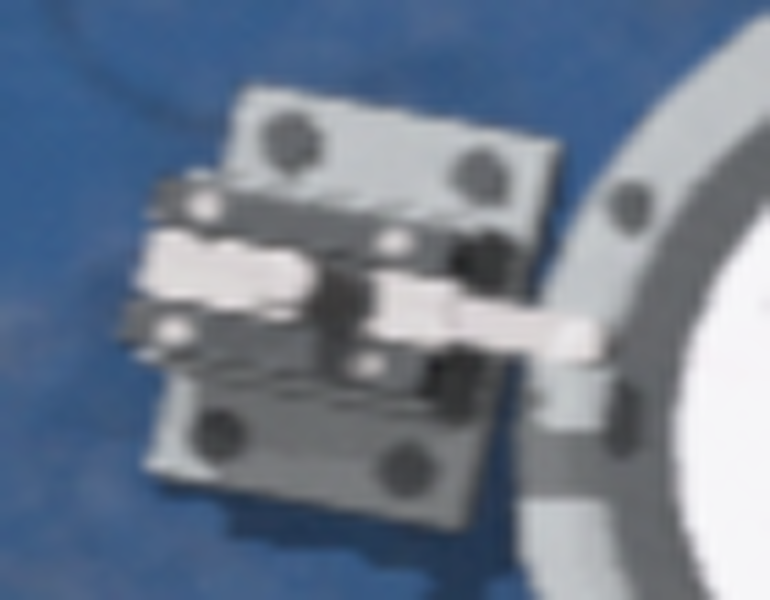

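```bash
cat >> h.py <<'E'
from scipy.spatial.transform import Rotation as Ro
def plan(*tg):
    """targets (x,y,z,jawangle deg or None); prints total tool shift per leg in full-scale units"""
    s=manip.sense(); R=Ro.from_euler('xyz',s['orientation']).as_matrix(); p=s['position']
    print('t %.2f'%s['time'],'p',p.round(4),'gap',round(s['finger_gap'],3),'F',s['ft_force'].round(1),'axes x',R[:,0].round(3),'jaw',np.degrees(np.arctan2(R[1,2],R[0,2])).round(1),'j',s['joint_pos'].round(2))
    for t in tg:
        q=np.array(t[:3]); 
        if t[3] is None: w=0;Rn=R
        else:
            a=np.radians(t[3]); best=None
            z=np.array([np.cos(a),np.sin(a),0]); x=np.array([0,0,-1.])
            for sg in (1,-1):
                Rt=np.c_[x,np.cross(sg*z,x),sg*z]; rv=Ro.from_matrix(R.T@Rt).as_rotvec()
                if best is None or np.linalg.norm(rv)<np.linalg.norm(best[0]): best=(rv,Rt)
            w,Rn=best; w=np.degrees(w)/5
        print(t,'shift',(R.T@(q-p)/.05).round(3),'turn',np.round(w,2)); p=q;R=Rn
ax=np.array([.5428,.0029]); LA=-103.9; SA=78.3
def pt(r,a,z,j=None):
    a=np.radians(a); return (ax[0]+r*np.cos(a),ax[1]+r*np.sin(a),z,j)
E
python3 - <<'E'
from h import *
plan(pt(.185,LA,.22,-13.9),pt(.185,LA,.088,-13.9),pt(.10,LA,.088,-13.9))
E
```

```text
t 0.15 p [ 0.2145 -0.5062  0.2182] gap 0.093 F [-0.7 -0.1  0.7] axes x [-0.     0.001 -1.   ] jaw -67.0 j [-1.25  0.35  1.65  0.    1.14 -0.08]
(np.float64(0.49835781214170616), np.float64(-0.1766825490919653), 0.22, -13.9) shift [-0.031  7.798 -3.853] turn [-1.063e+01 -1.000e-02 -1.000e-02]
(np.float64(0.49835781214170616), np.float64(-0.1766825490919653), 0.088, -13.9) shift [2.64 0.   0.  ] turn [0. 0. 0.]
(np.float64(0.5187771957522735), np.float64(-0.09417164815781907), 0.088, -13.9) shift [ 0.   1.7 -0. ] turn [0. 0. 0.]
```

Call:
servo_tool(rows=[[0,0.78,-0.385,0,0,0],[0,0.78,-0.385,0,0,0],[0,0.78,-0.385,0,0,0],[0,0.78,-0.385,0,0,0],[0,0.78,-0.385,0,0,0],[0,0.78,-0.385,0,0,0],[0,0.78,-0.385,0,0,0],[0,0.78,-0.385,0,0,0],[0,0.78,-0.385,0,0,0],[0,0.78,-0.385,0,0,0]], claw=1)

```text
time: 1.4
position: [0.4993, -0.1757, 0.2185]
orientation: [-2.203, 1.571, 2.911]
ft_force: [0.2, -0.7, 0.2]
finger_gap: 0.0014
```

Call:
servo_tool(rows=[[0,0,0,-0.967,0,0],[0,0,0,-0.967,0,0],[0,0,0,-0.967,0,0],[0,0,0,-0.967,0,0],[0,0,0,-0.967,0,0],[0,0,0,-0.967,0,0],[0,0,0,-0.967,0,0],[0,0,0,-0.967,0,0],[0,0,0,-0.967,0,0],[0,0,0,-0.967,0,0],[0,0,0,-0.967,0,0]])

```text
time: 2.78
position: [0.4985, -0.1769, 0.2184]
orientation: [2.929, 1.57, 2.69]
ft_force: [-0.2, 0.1, 0.2]
finger_gap: 0.0009
```

Run:
```python
from h import *
plan(pt(.185,LA,.22,-13.9),pt(.185,LA,.088,-13.9),pt(.10,LA,.088,-13.9))
snap('wrist','w1');snap('scene','s1')
```

```text
t 2.77 p [ 0.4985 -0.1769  0.2184] gap 0.001 F [-0.2  0.1  0.2] axes x [-0.  0. -1.] jaw -13.7 j [-0.43  0.31  1.71  0.    1.12 -0.19]
(np.float64(0.49835781214170616), np.float64(-0.1766825490919653), 0.22, -13.9) shift [-0.031  0.004 -0.003] turn [ 0.04 -0.01 -0.  ]
(np.float64(0.49835781214170616), np.float64(-0.1766825490919653), 0.088, -13.9) shift [2.64 0.   0.  ] turn [0. 0. 0.]
(np.float64(0.5187771957522735), np.float64(-0.09417164815781907), 0.088, -13.9) shift [ 0.   1.7 -0. ] turn [0. 0. 0.]
```

View pics/w1.png

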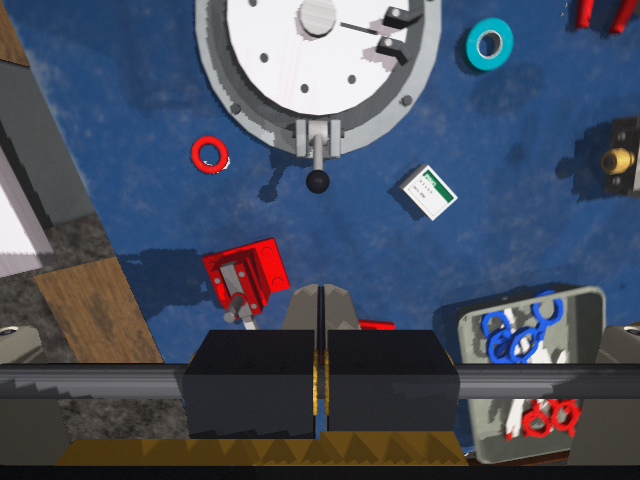

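Run:
```python
from h import *
c=np.load('pics/w1.npz')
print('ball',ray(c,318,181,.099),'exp',pt(.136,LA,.099)[:2])
print('stud',ray(c,318,17,.054))
print(ray(c,350,26,.044),ray(c,366,30,.044))
```

```text
ball [ 0.50643346 -0.12896999  0.099     ] exp (np.float64(0.5101289862230921), np.float64(-0.12911744149463394))
stud [5.37763133e-01 1.01707980e-04 5.40000000e-02]
[ 0.56420489 -0.01026405  0.044     ] [ 0.57731161 -0.01662953  0.044     ]
```

Call:
servo_tool(rows=[[0.88,0,0,0,0,0],[0.88,0,0,0,0,0],[0.88,0,0,0,0,0],[0,0.2,0,0,0,0],[0,0.2,0,0,0,0],[0,0.15,0,0,0,0]])

```text
time: 3.62
position: [0.5063, -0.1497, 0.0884]
orientation: [-0.127, 1.568, -0.369]
ft_force: [-0.1, 0.0, 0.3]
finger_gap: -0.0
```

Call:
servo_tool(rows=[[0,0.12,0,0,0,0],[0,0.12,0,0,0,0],[0,0.12,0,0,0,0],[0,0.12,0,0,0,0],[0,0.12,0,0,0,0],[0,0.12,0,0,0,0],[0,0.12,0,0,0,0],[0,0.12,0,0,0,0],[0,0.12,0,0,0,0],[0,0.12,0,0,0,0]])

```text
time: 4.88
position: [0.5195, -0.0916, 0.0865]
orientation: [-2.824, 1.571, -3.066]
ft_force: [-0.3, -2.2, -0.3]
finger_gap: 0.0002
```

Run:
```python
from h import *
plan()
print(np.linalg.norm(manip.sense()['position'][:2]-ax))
snap('wrist','w2')
```

```text
t 4.88 p [ 0.5195 -0.0916  0.0865] gap 0.0 F [-0.3 -2.2 -0.3] axes x [-0. -0. -1.] jaw -13.8 j [-0.26  0.49  1.82 -0.    0.83 -0.02]
0.09735605524941489
```

View pics/w2.png

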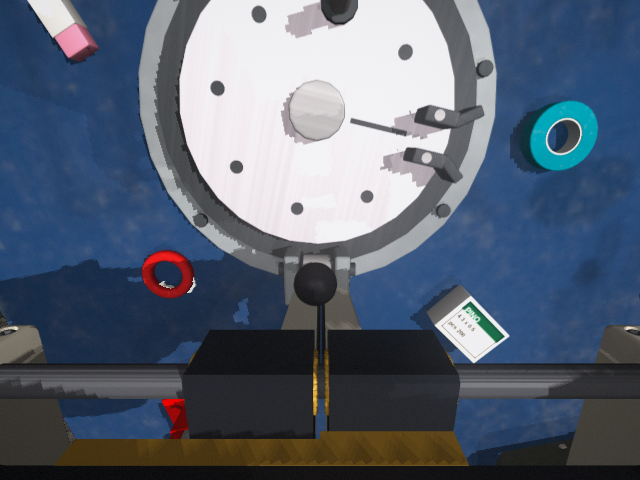

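Call:
servo_tool(rows=[[0,0.07,0,0,0,0],[0,0.07,0,0,0,0],[0,0.05,0,0,0,0],[0,0,0,0,0,0]])

```text
time: 5.42
position: [0.5214, -0.0838, 0.0865]
orientation: [-1.77, 1.569, -2.011]
ft_force: [-3.1, -11.0, -1.3]
finger_gap: 0.0002
```

Run:
```python
from h import *
plan()
print(np.linalg.norm(manip.sense()['position'][:2]-ax))
c=snap('wrist','w3')
for r,z in [(.069,.107),(.0735,.109),(.084,.111)]: print(proj(c,pt(r,LA,z)[:3]))
```

```text
t 5.42 p [ 0.5214 -0.0838  0.0865] gap 0.0 F [ -3.1 -11.   -1.3] axes x [-0.001 -0.002 -1.   ] jaw -13.8 j [-0.25  0.49  1.82 -0.    0.83 -0.  ]
0.08931365063354936
[323.19380213 276.85888221]
[323.18089605 287.53236086]
[323.1146159  309.93185638]
```

View pics/w3.png

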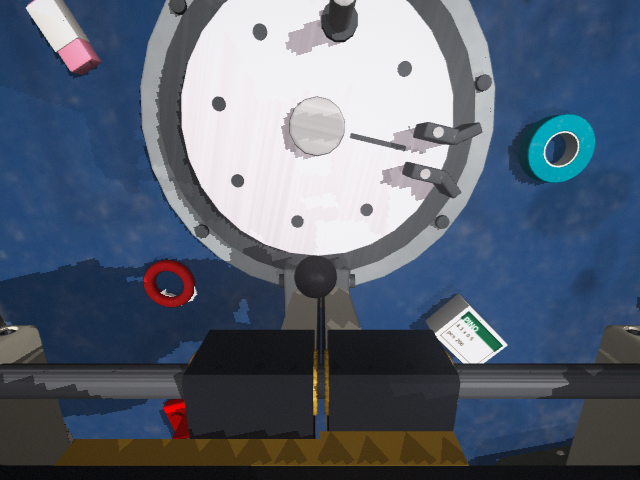

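Call:
servo_tool(rows=[[0,-0.3,0,0,0,0],[-0.5,-0.2,0,0,0,0],[-0.8,0,0,-0.5,0,0],[0,0,0,-1,0,0],[0,0,0,-1,0,0]], claw=0)

```text
time: 6.1
position: [0.5159, -0.1075, 0.1522]
orientation: [0.133, 1.57, 0.112]
ft_force: [-0.9, -0.1, 0.2]
finger_gap: 0.0445
```

Run:
```python
from h import *
plan(pt(.055,63.4,.15,-26.6),pt(.055,63.4,.062,-26.6))
c=snap('top','t1')
cv2.imwrite('pics/t1c.png',cv2.resize(c['color'][180:320,150:330,::-1],None,fx=4.4,fy=4.2,interpolation=cv2.INTER_CUBIC))
```

```text
t 6.10 p [ 0.5159 -0.1075  0.1522] gap 0.044 F [-0.9 -0.1  0.2] axes x [ 0.001  0.    -1.   ] jaw -1.2 j [-0.29  0.39  1.78  0.    0.97 -0.27]
(np.float64(0.5674267498311323), np.float64(0.052078483026165245), 0.15, -26.6) shift [0.046 3.213 0.962] turn [ 5.08  0.01 -0.  ]
(np.float64(0.5674267498311323), np.float64(0.052078483026165245), 0.062, -26.6) shift [1.76 0.   0.  ] turn [0. 0. 0.]
```

View pics/t1c.png

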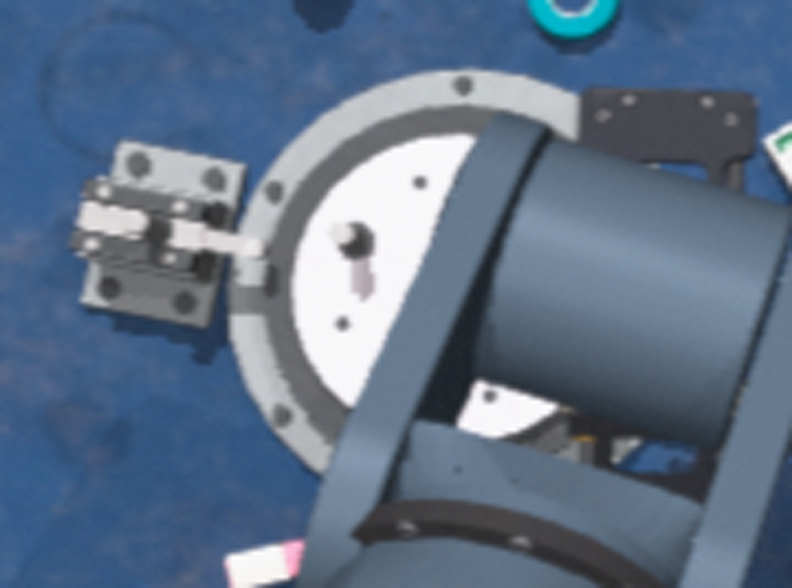

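Call:
servo_tool(rows=[[0,0.8,0.24,0,0,0],[0,0.8,0.24,0,0,0],[0,0.8,0.24,0,0,0],[0,0.81,0.24,0,0,0],[0,0,0,1,0,0],[0,0,0,1,0,0],[0,0,0,1,0,0],[0,0,0,1,0,0],[0,0,0,1,0,0],[0,0,0,0.08,0,0]])

```text
time: 7.4
position: [0.5676, 0.052, 0.1516]
orientation: [2.419, 1.57, 1.95]
ft_force: [-0.3, -0.0, -0.3]
finger_gap: 0.0465
```

Run:
```python
from h import *
plan(pt(.055,63.4,.15,-26.6),pt(.055,63.4,.062,-26.6))
c=snap('wrist','w4')
```

```text
t 7.40 p [0.5676 0.052  0.1516] gap 0.046 F [-0.3 -0.  -0.3] axes x [-0.  0. -1.] jaw -26.8 j [0.01 0.46 1.66 0.   1.02 0.48]
(np.float64(0.5674267498311323), np.float64(0.052078483026165245), 0.15, -26.6) shift [ 0.031 -0.    -0.004] turn [-0.04 -0.   -0.  ]
(np.float64(0.5674267498311323), np.float64(0.052078483026165245), 0.062, -26.6) shift [1.76 0.   0.  ] turn [0. 0. 0.]
```

View pics/w4.png

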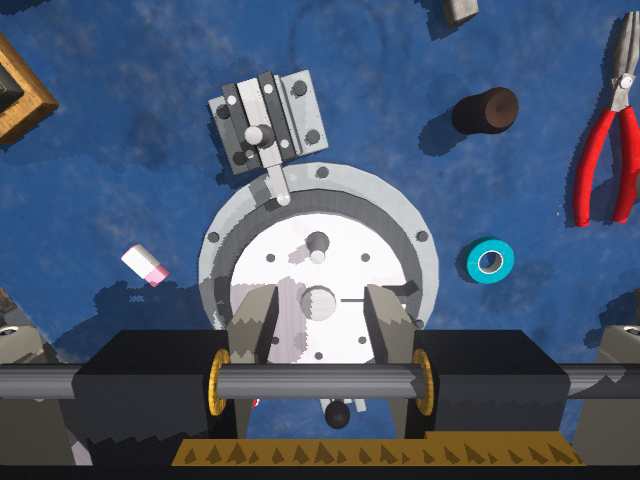

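Run:
```python
from h import *
c=np.load('pics/w4.npz')
print('post top',proj(c,pt(.055,63.4,.084)[:3]),'seen ~317,255?')
for n,u,v,z in [('nose',284,201,.057),('spost',254,134,.1),('ppost',317,256,.084),('stud',318,303,.054),('ballopen',337,414,.107)]:
    p=ray(c,u,v,z); d=p[:2]-ax; print(n,p.round(4),np.linalg.norm(d).round(4),np.degrees(np.arctan2(d[1],d[0])).round(1))
```

```text
post top [321.49750063 255.55299124] seen ~317,255?
nose [0.5574 0.0971 0.057 ] 0.0953 81.2
spost [0.5684 0.1462 0.1   ] 0.1456 79.9
ppost [0.5643 0.0533 0.084 ] 0.0548 66.9
stud [0.5405 0.0053 0.054 ] 0.0033 134.2
ballopen [ 0.5231 -0.0624  0.107 ] 0.0682 -106.8
```

Call:
servo_tool(rows=[[0.4,0,0,0,0,0],[0.5,0,0,0,0,0],[0.5,0,0,0,0,0],[0.36,0,0,0,0,0],[0,0,0,0,0,0]])

```text
time: 8.07
position: [0.567, 0.0522, 0.0627]
orientation: [-2.696, 1.569, 3.121]
ft_force: [0.3, 0.1, 0.2]
finger_gap: 0.0465
```

Run:
```python
from h import *
plan()
c=snap('wrist','w5')
```

```text
t 8.07 p [0.567  0.0522 0.0627] gap 0.046 F [0.3 0.1 0.2] axes x [-0.002  0.    -1.   ] jaw -26.7 j [0.01 0.59 1.72 0.   0.84 0.48]
```

View pics/w5.png

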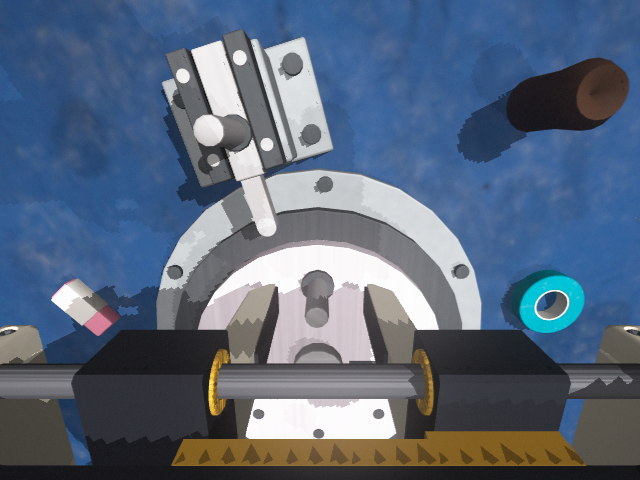

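Call:
servo_tool(rows=[[0,0,0,0,0,0],[0,0,0,0,0,0],[0,0,0,0,0,0],[0,-0.004,-0.096,-1,0,0],[0,-0.004,-0.096,-1,0,0],[0,-0.004,-0.096,-1,0,0],[0,-0.004,-0.096,-1,0,0],[0,-0.004,-0.096,-1,0,0],[0,-0.004,-0.096,-1,0,0],[0,-0.004,-0.096,-1,0,0],[0,-0.004,-0.096,-1,0,0]], claw=0.6)

```text
time: 9.5
position: [0.5306, 0.057, 0.0641]
orientation: [0.007, 1.569, 0.241]
ft_force: [1.5, 1.0, 0.8]
finger_gap: 0.0185
```

Run:
```python
from h import *
plan(pt(.055,103.4,.0627,13.4))
c=snap('wrist','w6')
```

```text
t 9.50 p [0.5306 0.057  0.0641] gap 0.019 F [1.5 1.  0.8] axes x [ 0.001  0.    -1.   ] jaw 13.4 j [ 0.02  0.53  1.82  0.    0.79 -0.21]
(np.float64(0.5300538653078213), np.float64(0.05640267330151681), 0.0627, 13.4) shift [ 0.027 -0.009 -0.013] turn [ 0.    0.02 -0.  ]
```

View pics/w6.png

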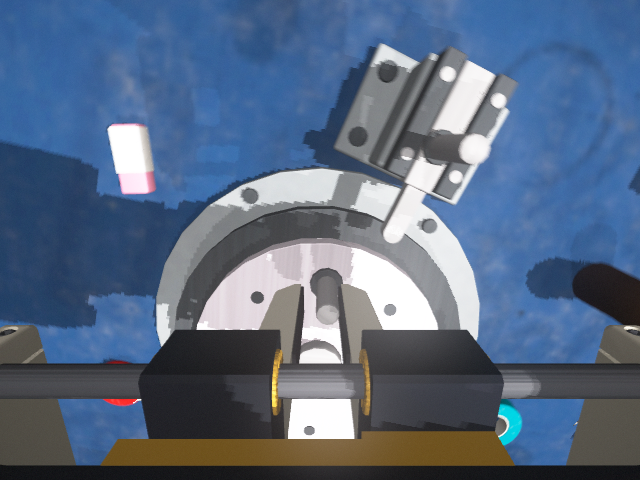

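Call:
servo_tool(rows=[[0,-0.004,-0.096,-1,0,0],[0,-0.004,-0.096,-1,0,0],[0,-0.004,-0.096,-1,0,0],[0,-0.004,-0.096,-1,0,0],[0,-0.004,-0.096,-1,0,0],[0,-0.004,-0.096,-1,0,0],[0,-0.004,-0.096,-1,0,0],[0,-0.004,-0.096,-1,0,0],[0,-0.004,-0.096,-1,0,0],[0,-0.004,-0.096,-1,0,0],[0,-0.004,-0.096,-1,0,0],[0,-0.004,-0.096,-1,0,0]])

```text
time: 11.05
position: [0.4901, 0.0191, 0.0639]
orientation: [-0.411, 1.57, 0.869]
ft_force: [-0.1, 2.0, 0.1]
finger_gap: 0.0186
```

Run:
```python
from h import *
plan(pt(.055,163.4,.0627,73.4),pt(.055,168.7,.0627,78.7))
c=snap('wrist','w7')
c=snap('top','t7')
cv2.imwrite('pics/t7c.png',cv2.resize(c['color'][180:320,150:330,::-1],None,fx=4.4,fy=4.2,interpolation=cv2.INTER_CUBIC))
```

```text
t 11.05 p [0.4901 0.0191 0.0639] gap 0.019 F [-0.1  2.   0.1] axes x [ 0.  0. -1.] jaw 73.3 j [-0.06  0.48  1.93  0.    0.74 -1.34]
(np.float64(0.4900922584044176), np.float64(0.01861286020727354), 0.0627, 73.4) shift [ 0.023 -0.003 -0.01 ] turn [-0.01  0.    0.  ]
(np.float64(0.48886619377993623), np.float64(0.013677037933338488), 0.0627, 78.7) shift [ 0.    -0.005 -0.102] turn [-1.06  0.    0.  ]
```

View pics/w7.png

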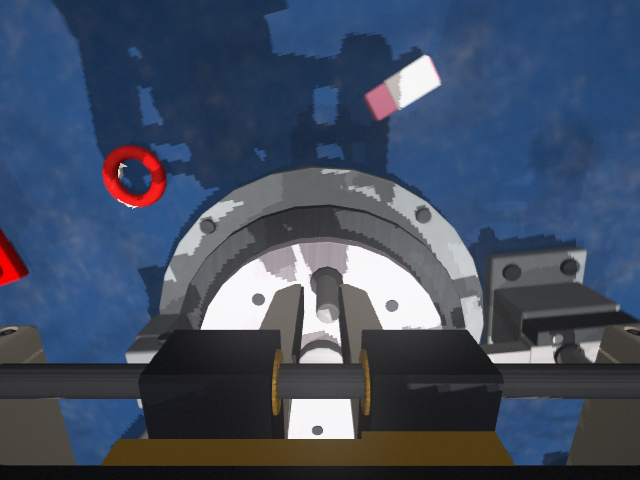

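View pics/t7c.png

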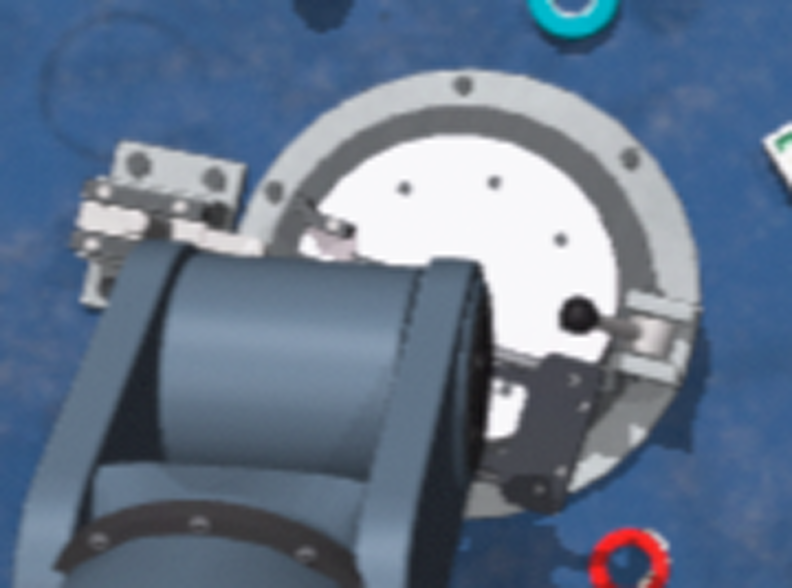

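Call:
servo_tool(rows=[[0,-0.004,-0.096,-1,0,0],[0,-0.003,-0.067,-0.7,0,0],[0,0,0,0,0,0],[0,0,0,0,0,0]])

```text
time: 11.65
position: [0.4883, 0.0113, 0.0637]
orientation: [-1.705, 1.571, -0.28]
ft_force: [-0.1, -0.5, -0.3]
finger_gap: 0.0187
```

Run:
```python
from h import *
plan()
c=snap('top','t8')
cv2.imwrite('pics/t8c.png',cv2.resize(c['color'][205:275,155:265,::-1],None,fx=7,fy=7,interpolation=cv2.INTER_CUBIC))
```

```text
t 11.65 p [0.4883 0.0113 0.0637] gap 0.019 F [-0.1 -0.5 -0.3] axes x [ 0. -0. -1.] jaw 81.6 j [-0.07  0.47  1.93 -0.    0.74 -1.5 ]
```

View pics/t8c.png

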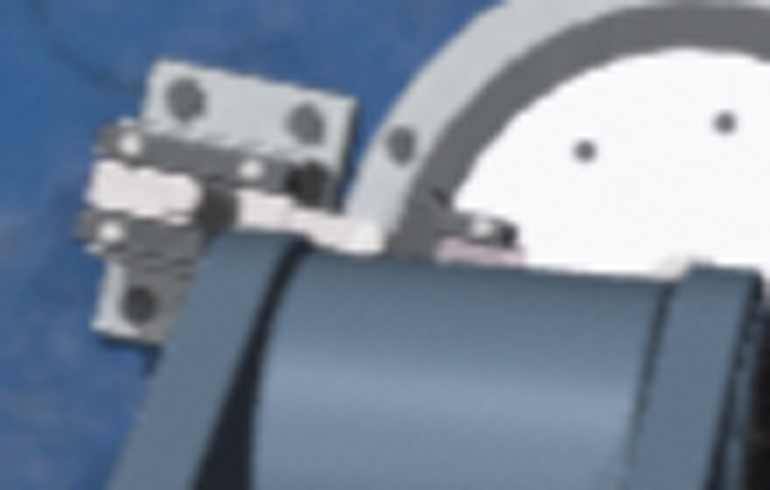

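Call:
servo_tool(rows=[[-0.8,0,0,0,0,0],[-0.9,0,0,0,0,0],[-0.5,0,0,1,0,0],[0,-0.7,0.7,0,0,0],[0,-0.7,0.7,0,0,0],[0,-0.7,0.7,0,0,0]])

```text
time: 12.45
position: [0.6158, 0.0903, 0.1737]
orientation: [-1.461, 1.571, -0.123]
ft_force: [0.4, -0.6, -0.0]
finger_gap: 0.0187
```

Run:
```python
from h import *
plan(pt(.185,78.7,.16,-11.3))
c=snap('top','t9')
cv2.imwrite('pics/t9c.png',cv2.resize(c['color'][180:320,150:330,::-1],None,fx=4.4,fy=4.2,interpolation=cv2.INTER_CUBIC))
```

```text
t 12.45 p [0.6158 0.0903 0.1737] gap 0.019 F [ 0.4 -0.6 -0. ] axes x [ 0. -0. -1.] jaw 76.7 j [ 0.07  0.53  1.5  -0.    1.12 -1.27]
(np.float64(0.5790500366848658), np.float64(0.18431371183112338), 0.16, -11.3) shift [0.275 1.148 1.66 ] turn [17.59  0.    0.  ]
```

View pics/t9c.png

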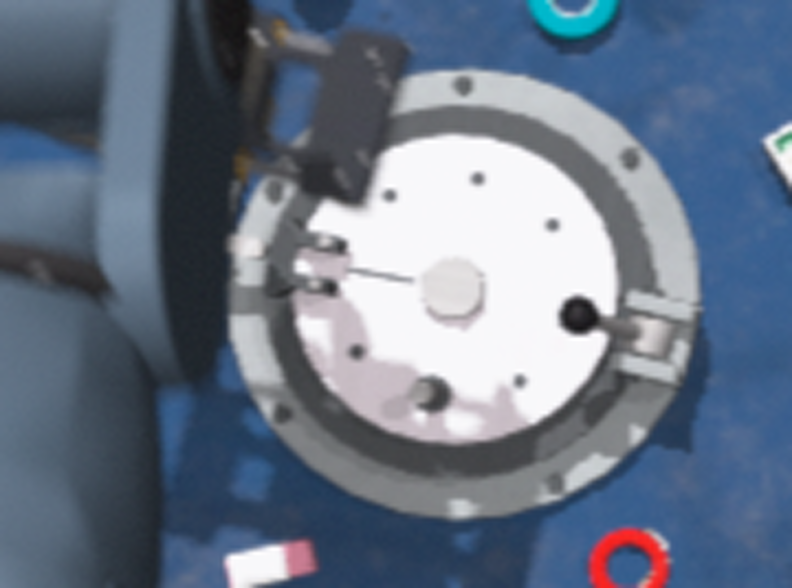

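Run:
```python
from h import *
c=np.load('pics/t9.npz')
f=lambda x,y:(150+x/4.4-.4,180+y/4.2-.4)
P=lambda x,y,z:ray(c,*f(x,y),z)[:2]
a0=P(454,288,.054)
def pol(n,p):
    d=p-a0; print(n,p,np.linalg.norm(d).round(4),np.degrees(np.arctan2(d[1],d[0])).round(1))
pol('fork',P(325,265,.066));pol('line',P(350,269,.044));pol('line0',P(412,280.5,.044));pol('nose',P(245,247,.06));pol('ppost',P(424,392,.084));pol('ball',P(578,315,.107))
d=P(350,269,.044)-P(412,280.5,.044);print(np.degrees(np.arctan2(d[1],d[0])))
d=P(330,243,.066)-P(320,287,.066);print(np.degrees(np.arctan2(d[1],d[0]))+90)
cv2.imwrite('pics/t9d.png',cv2.resize(c['color'][225:260,190:265,::-1],None,fx=10,fy=10,interpolation=cv2.INTER_CUBIC))
```

```text
fork [0.55296752 0.06352118] 0.0619 80.3
line [0.55257555 0.05534624] 0.0538 79.2
line0 [0.54685614 0.02464726] 0.0226 78.9
nose [0.56230557 0.10383649] 0.1032 78.9
ppost [0.48886774 0.01173126] 0.0544 170.3
ball [ 0.52648768 -0.06256941] 0.067 -103.8
79.44644176470855
79.03335924001851
```

View pics/t9d.png

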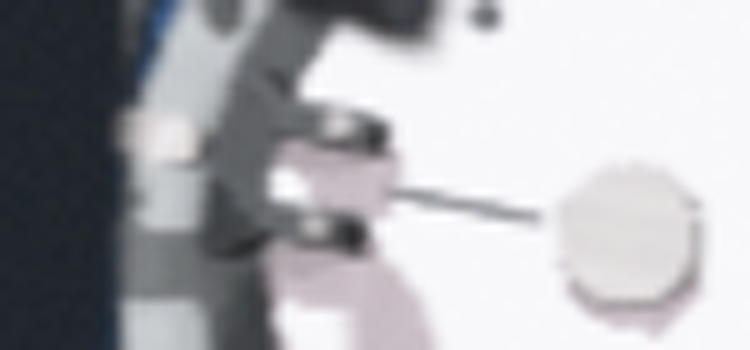

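Call:
servo_tool(rows=[[0,0.38,0.55,0,0,0],[0,0.38,0.55,0,0,0],[0.27,0.39,0.56,0,0,0],[0,0,0,1,0,0],[0,0,0,1,0,0],[0,0,0,1,0,0],[0,0,0,1,0,0],[0,0,0,1,0,0],[0,0,0,1,0,0],[0,0,0,1,0,0],[0,0,0,1,0,0],[0,0,0,1,0,0]], claw=1)

```text
time: 14.0
position: [0.5775, 0.1833, 0.16]
orientation: [2.972, 1.571, -2.761]
ft_force: [0.2, -0.4, 0.4]
finger_gap: 0.0005
```

Call:
servo_tool(rows=[[0,0,0,1,0,0],[0,0,0,1,0,0],[0,0,0,1,0,0],[0,0,0,1,0,0],[0,0,0,1,0,0],[0,0,0,1,0,0],[0,0,0,1,0,0],[0,0,0,1,0,0],[0,0,0,0.6,0,0],[0,0,0,0,0,0]])

```text
time: 15.25
position: [0.5775, 0.1833, 0.16]
orientation: [-2.575, 1.571, -2.772]
ft_force: [1.0, 0.7, -0.2]
finger_gap: 0.0004
```

Run:
```python
from h import *
plan(pt(.185,78.5,.16,-11.5),pt(.185,78.5,.076,-11.5),pt(.132,78.5,.076,-11.5))
c=snap('wrist','w10')
```

```text
t 15.25 p [0.5775 0.1833 0.16  ] gap 0.0 F [ 1.   0.7 -0.2] axes x [-0. -0. -1.] jaw -11.3 j [ 0.23  0.51  1.56 -0.    1.07  0.43]
(np.float64(0.5796830678671814), np.float64(0.18418607035485346), 0.16, -11.5) shift [0.001 0.026 0.039] turn [ 0.04 -0.    0.  ]
(np.float64(0.5796830678671814), np.float64(0.18418607035485346), 0.076, -11.5) shift [1.68 0.   0.  ] turn [0. 0. 0.]
(np.float64(0.56911656734307), np.float64(0.13225006100994952), 0.076, -11.5) shift [ 0.   -1.06  0.  ] turn [0. 0. 0.]
```

View pics/w10.png

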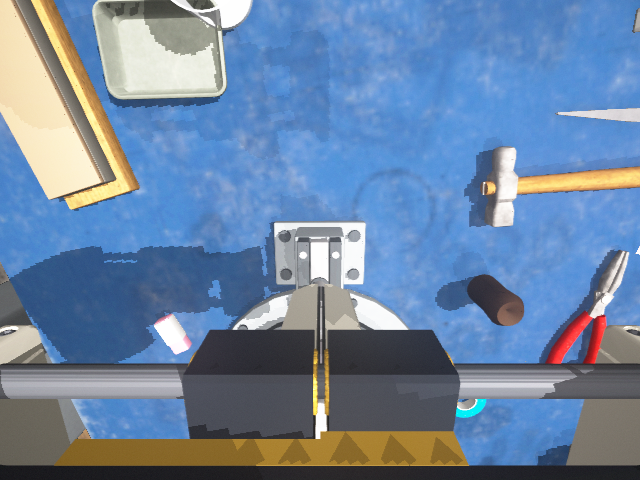

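Call:
servo_tool(rows=[[0.5,0.02,0.02,0,0,0],[0.6,0,0,0,0,0],[0.58,0,0,0,0,0],[0,-0.1,0,0,0,0],[0,-0.15,0,0,0,0],[0,-0.15,0,0,0,0],[0,-0.1,0,0,0,0]])

```text
time: 16.18
position: [0.5744, 0.159, 0.0772]
orientation: [0.492, 1.569, 0.295]
ft_force: [0.6, 1.9, 1.5]
finger_gap: 0.0006
```

Run:
```python
from h import *
plan(pt(.128,78.5,.076,-11.5))
c=snap('wrist','w11')
```

```text
t 16.18 p [0.5744 0.159  0.0772] gap 0.001 F [0.6 1.9 1.5] axes x [ 0.002  0.001 -1.   ] jaw -11.3 j [0.19 0.6  1.64 0.   0.9  0.39]
(np.float64(0.5683190956054012), np.float64(0.1283303621914662), 0.076, -11.5) shift [ 0.023 -0.626  0.002] turn [ 0.04  0.02 -0.01]
```

View pics/w11.png

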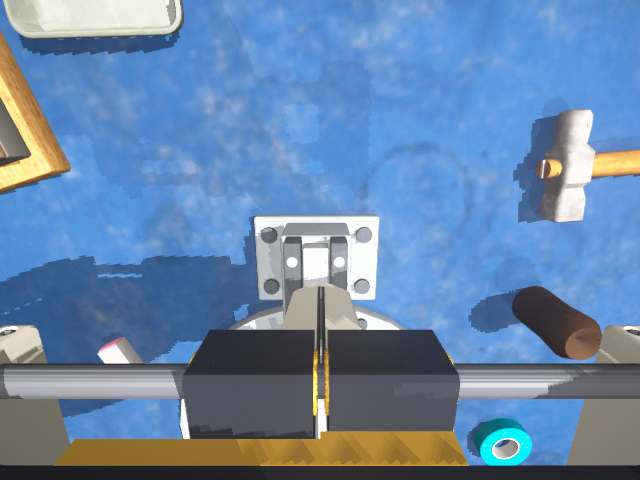

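Aligned behind the slide post, about at contact (~2 N). Pushing in.

Call:
servo_tool(rows=[[0,-0.08,0,0,0,0],[0,-0.08,0,0,0,0],[0,-0.08,0,0,0,0],[0,-0.08,0,0,0,0],[0,-0.08,0,0,0,0],[0,-0.08,0,0,0,0],[0,-0.08,0,0,0,0],[0,0,0,0,0,0]])

```text
time: 17.23
position: [0.5682, 0.1317, 0.076]
orientation: [-2.555, 1.57, -2.751]
ft_force: [-0.7, -0.1, -0.0]
finger_gap: 0.0002
```

Run:
```python
from h import *
plan(pt(.1265,78.5,.076,-11.5))
```

```text
t 17.23 p [0.5682 0.1317 0.076 ] gap 0.0 F [-0.7 -0.1 -0. ] axes x [-0.001 -0.    -1.   ] jaw -11.3 j [ 0.15  0.59  1.67 -0.    0.88  0.34]
(np.float64(0.5680200437037753), np.float64(0.12686047513453494), 0.076, -11.5) shift [ 0.    -0.095  0.015] turn [ 0.05 -0.01  0.  ]
```

Call:
servo_tool(rows=[[0,-0.06,0,0,0,0],[0,-0.05,0,0,0,0],[0,-0.04,0,0,0,0]])

```text
time: 17.6
position: [0.5677, 0.1287, 0.0764]
orientation: [1.389, 1.563, 1.191]
ft_force: [3.6, 37.2, -4.8]
finger_gap: 0.0005
```

Call:
servo_tool(rows=[[0,-0.02,0,0,0,0],[0,0,0,0,0,0]])

```text
time: 17.85
position: [0.5677, 0.1287, 0.0764]
orientation: [1.36, 1.562, 1.162]
ft_force: [3.7, 36.6, -5.2]
finger_gap: -0.0001
```

Run:
```python
from h import *
plan(pt(.1265,78.5,.076,-11.5))
c=snap('wrist','w12')
```

```text
t 17.85 p [0.5677 0.1287 0.0764] gap -0.0 F [ 3.7 36.6 -5.2] axes x [ 0.003  0.008 -1.   ] jaw -11.3 j [0.14 0.58 1.68 0.01 0.87 0.33]
(np.float64(0.5680200437037753), np.float64(0.12686047513453494), 0.076, -11.5) shift [ 0.008 -0.035  0.014] turn [ 0.04  0.02 -0.09]
```

View pics/w12.png

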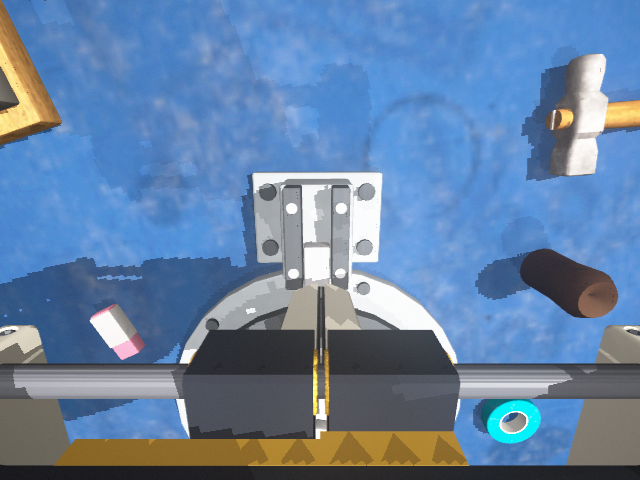

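Call:
servo_tool(rows=[[0,0.15,0,0,0,0],[0,0.3,0,0,0,0],[-0.8,0.3,0,0,0,0],[-0.8,0.8,0,0,0,0],[0,1,0,0,0,0],[0,0.5,0,0,0,0]])

```text
time: 18.65
position: [0.5967, 0.2757, 0.1566]
orientation: [0.439, 1.57, 0.244]
ft_force: [-0.0, -0.3, -0.5]
finger_gap: 0.0003
```

Run:
```python
from h import *
plan(pt(.044,LA,.16,-13.9),pt(.044,LA,.09,-13.9))
c=snap('top','t13')
cv2.imwrite('pics/t13c.png',cv2.resize(c['color'][200:300,155:325,::-1],None,fx=4.7,fy=4.7,interpolation=cv2.INTER_CUBIC))
```

```text
t 18.65 p [0.5967 0.2757 0.1566] gap 0.0 F [-0.  -0.3 -0.5] axes x [ 0.001  0.    -1.   ] jaw -11.2 j [ 0.36  0.61  1.41 -0.    1.13  0.56]
(np.float64(0.5322299661310004), np.float64(-0.03981152518944039), 0.16, -13.9) shift [-0.071 -6.441 -0.041] turn [ 0.54  0.01 -0.  ]
(np.float64(0.5322299661310004), np.float64(-0.03981152518944039), 0.09, -13.9) shift [1.4 0.  0. ] turn [0. 0. 0.]
```

View pics/t13c.png

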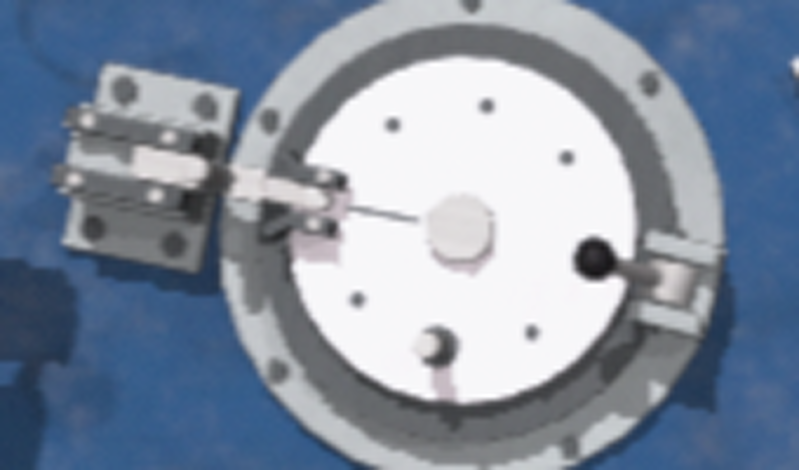

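Run:
```python
from h import *
c=np.load('pics/t13.npz')
P=lambda x,y,z:ray(c,155+x/4.7-.4,200+y/4.7-.4,z)[:2]
a0=P(461,229,.054)
def pol(n,p):
    d=p-a0; print(n,p,np.linalg.norm(d).round(4),np.degrees(np.arctan2(d[1],d[0])).round(1))
pol('tip',P(330,202,.06));pol('spostbase',P(213,178,.06));pol('fork',P(322,204,.066));pol('pp',P(428,345,.084));pol('barend',P(137,160,.06));pol('ball',P(595,258,.107));pol('spost top',P(190,168,.1))
```

```text
tip [0.55367154 0.06178544] 0.0602 79.0
spostbase [0.56423296 0.11538349] 0.1148 78.9
fork [0.55230289 0.06425805] 0.0624 80.7
pp [0.48871539 0.01235352] 0.0543 169.8
barend [0.5722082 0.1502914] 0.1506 78.5
ball [ 0.526709  -0.0630412] 0.0676 -103.2
spost top [0.56530056 0.11618018] 0.1158 78.5
```

Call:
servo_tool(rows=[[0,-0.9,0,0,0,0],[0,-0.95,0,0,0,0],[0,-0.95,0,0,0,0],[0,-0.95,0,0,0,0],[0,-0.95,0,0,0,0],[0,-0.95,0,0,0,0],[0,-0.79,-0.04,0,0,0],[0,0,0,0.54,0,0],[0,0,0,0,0,0]])

```text
time: 19.82
position: [0.5316, -0.0426, 0.1561]
orientation: [-2.417, 1.57, -2.661]
ft_force: [0.4, -1.0, -0.9]
finger_gap: 0.0006
```

Run:
```python
from h import *
plan(pt(.044,LA,.09,-13.9),pt(.12,LA,.09,-13.9))
c=snap('wrist','w14')
```

```text
t 19.82 p [ 0.5316 -0.0426  0.1561] gap 0.001 F [ 0.4 -1.  -0.9] axes x [-0. -0. -1.] jaw -14.0 j [-0.17  0.4   1.76 -0.    0.99  0.08]
(np.float64(0.5322299661310004), np.float64(-0.03981152518944039), 0.09, -13.9) shift [ 1.323  0.058 -0.   ] turn [-0.02 -0.    0.  ]
(np.float64(0.5139726349027283), np.float64(-0.11358597778938288), 0.09, -13.9) shift [ 0.   -1.52 -0.  ] turn [0. 0. 0.]
```

View pics/w14.png

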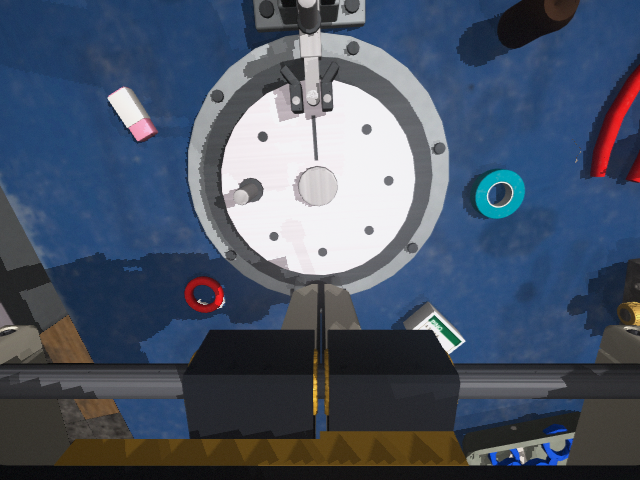

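Call:
servo_tool(rows=[[0,0.16,0,0,0,0],[0.6,0,0,0,0,0],[0.68,0,0,0,0,0],[0,-0.13,0,0,0,0],[0,-0.13,0,0,0,0],[0,-0.13,0,0,0,0],[0,-0.13,0,0,0,0],[0,-0.13,0,0,0,0],[0,-0.13,0,0,0,0],[0,-0.13,0,0,0,0],[0,-0.13,0,0,0,0],[0,-0.13,0,0,0,0]])

```text
time: 21.38
position: [0.5193, -0.0915, 0.0919]
orientation: [3.038, 1.57, 2.795]
ft_force: [-0.4, 1.4, 0.4]
finger_gap: 0.0005
```

Run:
```python
from h import *
plan(pt(.1155,LA,.09,-13.9))
```

```text
t 21.38 p [ 0.5193 -0.0915  0.0919] gap 0.0 F [-0.4  1.4  0.4] axes x [-0.001  0.    -1.   ] jaw -14.0 j [-0.26  0.48  1.82  0.    0.84 -0.02]
(np.float64(0.515053661093876), np.float64(-0.10921775362228103), 0.09, -13.9) shift [ 0.038 -0.364  0.003] turn [-0.01 -0.01 -0.  ]
```

Call:
servo_tool(rows=[[0,-0.1,0,0,0,0],[0,-0.1,0,0,0,0],[0,-0.08,0,0,0,0],[0,-0.05,0,0,0,0],[0,0,0,0,0,0]])

```text
time: 22.0
position: [0.5156, -0.1073, 0.0922]
orientation: [-1.113, 1.571, -1.356]
ft_force: [-0.4, -0.2, -0.2]
finger_gap: 0.0004
```

Call:
servo_tool(rows=[[0,-0.05,0,0,0,0],[0,0,0,0,0,0]])

```text
time: 22.25
position: [0.5151, -0.1094, 0.0921]
orientation: [1.523, 1.57, 1.28]
ft_force: [0.8, 2.0, 0.1]
finger_gap: 0.0002
```

Run:
```python
from h import *
plan(pt(.1155,LA,.09,-13.9))
c=snap('scene','s15')
cv2.imwrite('pics/s15c.png',cv2.resize(c['color'][170:320,200:400,::-1],None,fx=4,fy=4,interpolation=cv2.INTER_CUBIC))
```

```text
t 22.25 p [ 0.5151 -0.1094  0.0921] gap 0.0 F [0.8 2.  0.1] axes x [ 0.  0. -1.] jaw -14.0 j [-0.3   0.48  1.82  0.    0.84 -0.05]
(np.float64(0.515053661093876), np.float64(-0.10921775362228103), 0.09, -13.9) shift [ 0.043  0.004 -0.001] turn [-0.01  0.   -0.  ]
```

View pics/s15c.png

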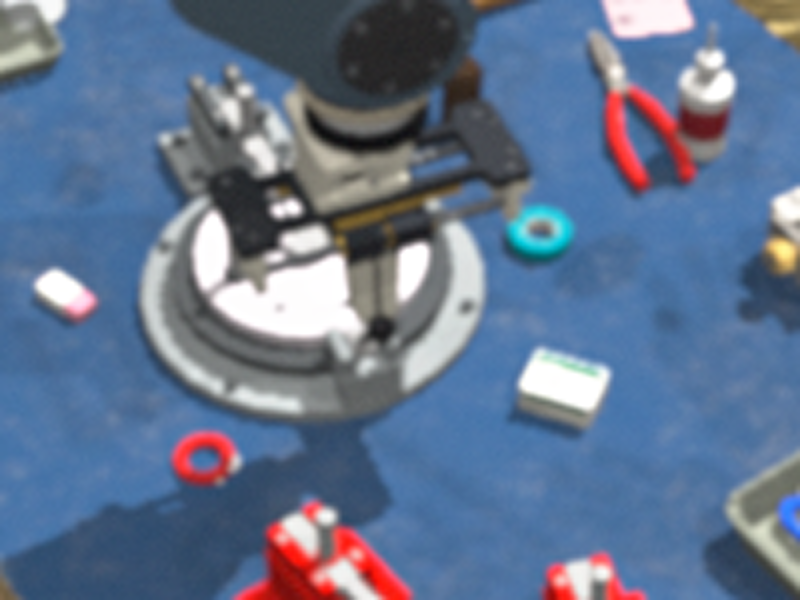

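Call:
servo_tool(rows=[[0,-0.06,0,0,0,0],[0,-0.04,0,0,0,0],[0,0,0,0,0,0]])

```text
time: 22.68
position: [0.5145, -0.1111, 0.092]
orientation: [1.589, 1.565, 1.344]
ft_force: [8.8, 27.9, -0.6]
finger_gap: 0.0002
```

Call:
servo_tool(rows=[[0,-0.05,0,0,0,0],[0,0,0,0,0,0]])

```text
time: 22.92
position: [0.5143, -0.1117, 0.092]
orientation: [1.595, 1.562, 1.349]
ft_force: [12.3, 42.2, -1.5]
finger_gap: 0.0007
```

Call:
servo_tool(rows=[[0,0.12,0,0,0,0],[0,0.2,0,0,0,0],[-0.8,0,0,0,0,0],[-0.8,0,0,0,0,0],[-0.6,-0.8,0,0,0,0],[0,-0.95,0,0,0,0],[0,-0.95,0,0,0,0],[0,-0.95,0,0,0,0],[0,-0.6,0,0,0,0],[0,0,0,0,0,0]])

```text
time: 24.18
position: [0.4652, -0.3091, 0.202]
orientation: [-2.017, 1.57, -2.263]
ft_force: [0.1, 0.1, 0.5]
finger_gap: 0.0004
```

Run:
```python
from h import *
plan()
c=snap('top','t16')
P=lambda x,y,z:ray(c,155+x/4.7-.4,200+y/4.7-.4,z)[:2]
cv2.imwrite('pics/t16c.png',cv2.resize(c['color'][200:320,155:325,::-1],None,fx=4.7,fy=4.7,interpolation=cv2.INTER_CUBIC))
w=snap('wrist','w16')
print(proj(w,pt(.136,LA,.099)[:3]),proj(w,pt(.131,LA,.1025)[:3]))
```

```text
t 24.18 p [ 0.4652 -0.3091  0.202 ] gap 0.0 F [0.1 0.1 0.5] axes x [-0. -0. -1.] jaw -14.1 j [-0.67  0.38  1.65 -0.    1.11 -0.42]
[322.59535988 -20.47980737] [322.61696365 -31.96530645]
```

View pics/t16c.png

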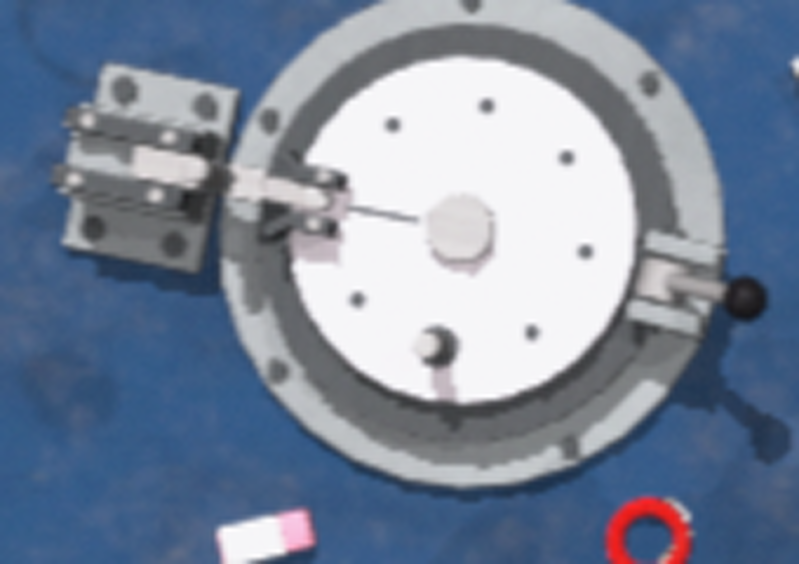

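View pics/w16.png

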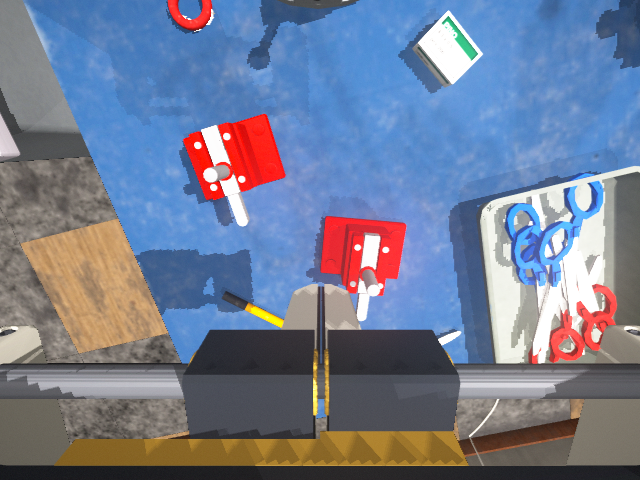

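View pics/t16.png

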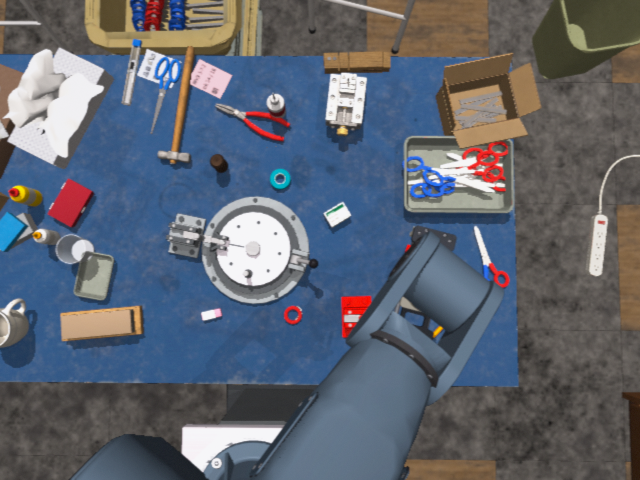

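Run:
```python
from h import *
for f in ['top0','t16','t13']:
    im=np.load(f'pics/{f}.npz')['color'].astype(int)[255:272,304:322]
    w=np.clip(60-im.max(2),0,None).astype(float); y,x=np.mgrid[255:272,304:322]
    print(f,(w*x).sum()/w.sum(),(w*y).sum()/w.sum(),w.sum())
print(manip.sense()['ft_force'].round(1)); manip.close_job()
```

```text
top0 313.12348877374785 263.6666666666667 1158.0
t16 313.12598425196853 263.6754155730534 1143.0
t13 nan nan 0.0
[-0.2  1.2  0.5]
the job is handed in; nothing more can be done<stdin>:5: RuntimeWarning: invalid value encountered in scalar divide
```

The job was done in order, and handed in at about 24 s of the 69 s allowed. I flipped the cam lever open and turned the table about 105° counter-clockwise by its post. Then I pushed the slide home by its own post and flipped the lever back down.

Last checks, all from the top camera:
- **Slide:** the nose tip reads 60.2 mm from the axis, where home is 60 mm. The push ended on a hard stop at about 37 N.
- **Fork:** the fork prongs read 80.7°, while the nose direction reads 79.0° and the push post puts the fork at 79.8°. The gap is roughly 1–2 mm, within the 5 mm allowed, and the picture shows the nose seated in the fork.
- **Lever:** the ball is back within 0.01 pixel of its starting, shut position.
- **Bystanders:** those in view show no movement. The arm partly hid the orange marker in the last picture, but the arm stayed well above it.
- **Arm:** it stands clear, with no contact.

**Disagreement:** the wrist camera gave positions 2–4 mm off the top camera's. I relied on the top camera.

**Peak force:** closing the lever briefly pushed the wrist force to about 44 N at the fingertips, under the 120 N limit. The 40 N limit is for the arm and gripper body, and only the fingers were in contact there.

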